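Unhook the lid stay and shut the drawer chest

TASK

Shut the open lid of the small wooden drawer chest: first lift the steel hook stay beside the lid hinge by its red knob until it is well clear of the pin on the lid, and leave it up. Then lower the lid gently until it is fully shut, without forcing it against the locked stay and without disturbing the loose things on the bench.

Things in the scene. Friction and masses are not known exactly. Their poses are not given: they have to be found in the camera images.
- chest: Light-wood drawer chest, fixed to the bench: 200 mm deep (x), 220 wide (y), 115 high; dummy drawer with two brass knobs in front. Origin: centre of its underside. x points from its front to its back, y to its left, z up. The lid covers an open well in the front 135 mm of its top; behind the hinge lies a solid 65 mm ledge, top at z = 115 mm. The stay is on its right side (-y).
- lid (a joint): Lid angle in rad: 0 = shut (flat), 0.92 to 0.98 at the start (leaning to the chest's front), stop 0.99. Wooden board 135 mm (hinge to free edge) x 220 x 10 mm, 0.2 kg. The hinge is stiff: the lid stays where it is left and takes 1 to 2 N at the free edge to go down. While the stay is down the lid cannot go below about 0.85.
- lid_hinge (a point): Middle of the lid's hinge axis, which runs along the chest's y: in the chest's frame x = 35, y = 0, z = 115 mm (the lid's underside). The pin held by the stay is steel, 8 mm thick, and stands 17 mm out of the lid's right side edge, 45 mm from this axis.
- lid_edge (a point): Middle of the lid's free edge on its outer (upper when shut) face, 135 mm from the hinge axis along the lid and 10 mm above its underside; moves with the lid. When shut it is at x = -100, y = 0, z = 125 mm in the chest's frame. Pressing down on the outer face near here lowers the lid.
- stay (a joint): Angle of the hook stay in rad: 0 = down, locked over the lid's pin; grows as its hook end is lifted up and back; clear of the pin above about 0.2; stop 1.7 (past upright). Flat steel bar 90 x 8 x 5 mm along the chest's right side, 11 mm outside it, hook towards the chest's front. Pivot friction (1 N at the knob) keeps it where it is left.
- stay_pivot (a point): The stay's pivot, on a dark bracket at the chest's right side behind the lid hinge: in the chest's frame x = 85, y = -121, z = 145 mm. The pivot axis runs along the chest's y.
- stay_knob (a point): Grip point on the stay's red knob: a round bar 12 mm thick standing 40 mm out to the right (chest -y) from the stay, with an 18 mm end flange; the point is on its axis, 29 mm out, 59 mm from the pivot axis. Locked: chest x = 29, y = -150, z = 162 mm. Can be pinched from above, fingers closing along the chest's x; it may turn between the fingers as the stay swings.
- pot_wax: Bystander: white-lidded small pot, 48 mm wide, 39 mm high. Origin: centre of underside.
- kraft_tape: Bystander: roll of brown tape lying flat, 100 mm wide, 25 mm high. Origin: centre of underside.
- tuning_stone: Bystander: dark brown stone, 48 x 48 x 54 mm. Origin: centre of underside.
- pad_tin: Bystander: flat black tin, 76 x 95 x 21 mm. Origin: centre of underside.

How it is judged:
By the outcome, as a careful person would: the job done as asked, in the order asked, and still so for the second after the job is handed in, with the robot touching nothing.
It also fails if it takes over 45 s, if anything falls off the work surface, if the arm or the gripper's body presses on something with over 40 N, if the wrist force passes 120 N, or if a joint passes its speed limit or range.

ROBOT

A 6-joint arm with a two-finger parallel gripper is mounted at the origin on a cart in front of the work surface, level with it; the furniture and walls round the work are solid. World frame = base frame: x ahead of the robot, y to its left, z up, the work surface at z = 0. Lengths are in m, angles in rad, forces in N, time in s.
With the tool pointing down it reaches from about 0.25 to 0.775 m from the base axis. Payload 4 kg.
Tool frame: the origin (TCP) lies on the centre line of the jaws, within the pads' length; the fingertips stand 17 mm ahead of it and the grasp point (between the pads) lies 2 mm behind it; z points along the fingers, y is the line along which they close (so a half turn about z gives the same grasp; the last joint's range is limited). The gripper opens to 94 mm and grips with 3 to 60 N. Pads are 16 mm wide; open, the fingers measure 119 mm over their backs; the gripper's body (75 mm by 177 mm) begins 78 mm behind the grasp point.
Start: joints at [-1.258, 0.087, 1.371, -0, 1.684, -0.103], TCP at [0.222, -0.503, 0.223] pointing down, gripper open.
Joint ranges: [-3.1, 3.1], [-0.76, 2.03], [0.27, 2.55], [-1.08, 4.22], [0.17, 2.65], [-2.57, 2.57]. Speed limits (rad/s): [2.79, 2.79, 3.14, 3.14, 3.14, 3.14].

INTERFACE

Orientations are given as [roll, pitch, yaw] about the fixed x, y, z axes, in that order (R = Rz(yaw) Ry(pitch) Rx(roll)).
In Python, from bench import robot gives the robot as it stands.
- The arm moves only by the tool servo_tool, never from a script. Its argument "plan" is a list of rows, each a list of 7 numbers: the shift along the tool's x, y, z normalised to -1 to 1, where 1 is 0.1 m, then the turn, a rotation vector about the tool's x, y, z normalised to -1 to 1, where 1 is pi/2 rad, then the finger opening in mm, from 0 to 94. In form: [[x, y, z, ax, ay, az, gripper], ...]. A call has 1 to 12 rows; each row is the pose to reach, as a shift and turn from the pose commanded when the call began, along the tool's axes at that moment; what a row does not reach only later rows make up. A row lasts 1/12 s, in which the tool goes at most 41.7 mm and 7.16 degrees, less where a joint would pass 70% of its speed; a pose out of reach is approached as far as the arm can. A call with a number of a shift or a turn outside -1 to 1 is refused whole. A call with a gripper value outside its range is refused whole. The fingers move at their own pace and stop on an object; the grip force is fixed at half the most. Time passes only in rows, so rows that repeat a pose let the fingers close. It gives the time, the measured TCP pose, the force, the opening and the grip force at its end, in the units of the state.
- robot.get_obs(): the state, without advancing time (a new reading comes with each control period).
- robot.snapshot(name): name is "scene" or "top"; returns the picture (400x640x3 uint8, red, green, blue); there is no depth.
- robot.camera_params(name): a dict with "camera_matrix" (3x3 intrinsics, pixels), "rvec" (rotation vector, rad) and "tvec" (3), from world to camera coordinates, as OpenCV has them. Camera axes: x right, y down, z forward; pixel columns grow to the right and rows downward; lengths in m; the calibration is good to about 2 mm. A picture is of the moment at which its call begins. camera_params takes no time and is no camera call.
- robot.close_job(): hands the job in; it is judged then, once.
Trained networks look in the newest picture that a camera, given by its name, has taken for a name from the list of things; names that differ only in an ending like _2 or _b are one class to them, and where a whole thing is asked for, a point or a joint stands for the part that bears it (a point fixed in the world has none). Each returns a list of dicts, best first, with "conf" (0 to 1); they miss things now and then, are a little off and sometimes report something else, mostly with a low value. They report only what shows in the picture. A call takes as long as a camera call.
- robot.find_in(thing, camera): "extent" ([centre column, centre row, width, height] in pixels, round what is visible of it).
The state is a dict: "time": time; "joint_positions": joint angles; "qvel": joint speeds; "joint_torque": joint torques, N m; "tool_pos": TCP position; "ee_rot": TCP orientation; "wrist_force": force on the tool from outside, world axes, zero at the start; "wrist_torque": the same for the moment, N m; "width": finger opening in m; "finger_force": force on a finger pad.
Only numpy, scipy, OpenCV 4.12 (cv2) and the standard library are available. Lean on these libraries where they do the work, as an engineer would, in place of code of your own. Each camera call takes 0.05 s, during which the arm holds its last target. There are 200 camera calls.

## Working session

There is one attempt and no reset: what is moved stays moved. The work goes in short steps, Python scripts to look and compute and a tool call to move; the robot and the scene stay as the last step left them, time stands still between calls to the robot, and variables do not carry over. Pictures are saved under pics/ and viewed, at most 10 in all, crops included, and the job is handed in when it is done.

Besides the shell and the picture viewer there is one more tool, called by a JSON object that holds its "op" and its "data", one argument or row to a line. servo_tool: Moves the arm, as the interface text tells. Scaled input: -1 to 1 covers 0.1 m each way for a shift and pi/2 rad each way for a turn. Its arguments: {"type":"object","properties":{"plan":{"type":"array","items":{"type":"array","items":{"type":"number"}}}},"required":["plan"]}

```bash
mkdir -p pics; ls
python3 - <<'E'
from bench import robot
import cv2
o=robot.get_obs();print(o['time'],o['tool_pos'],o['ee_rot'],o['width'])
for c in("scene","top"):
    im=robot.snapshot(c);cv2.imwrite(f"pics/{c}0.png",im[:,:,::-1])
    p=robot.camera_params(c);print(c,p)
    for t in("chest","lid","stay","stay_knob","pot_wax","kraft_tape","tuning_stone","pad_tin"):
        print(t,[(([round(v) for v in d['extent']]),round(d['conf'],2)) for d in robot.find_in(t,c)][:2])
E
```

```text
pics
0.0 [ 0.22199895 -0.50264774  0.22129925] [-3.13936076e+00 -2.24325360e-04  4.15820637e-01] 0.09427215008693912
scene {'camera_matrix': array([[441.13818104,   0.        , 319.59704084],
       [  0.        , 441.13818104, 196.24110582],
       [  0.        ,   0.        ,   1.        ]]), 'rvec': array([ 2.01703256, -1.29471121,  0.54107025]), 'tvec': array([-0.04786875,  0.4320447 ,  1.01961826])}
chest [([368, 238, 63, 42], 0.98)]
lid []
stay [([372, 227, 12, 16], 0.45), ([252, 202, 14, 16], 0.26)]
stay_knob [([374, 228, 21, 17], 0.66)]
pot_wax [([250, 204, 17, 16], 0.66)]
kraft_tape [([244, 174, 28, 26], 0.82)]
tuning_stone [([443, 279, 16, 24], 0.54)]
pad_tin [([215, 223, 32, 23], 0.58)]
top {'camera_matrix': array([[480.91841377,   0.        , 317.20592587],
       [  0.        , 480.91841377, 201.22489802],
       [  0.        ,   0.        ,   1.        ]]), 'rvec': array([ 1.98144033, -1.94880865,  0.47592668]), 'tvec': array([0.15666998, 0.46061018, 1.67348564])}
chest [([353, 187, 60, 80], 0.76), ([256, 211, 14, 13], 0.17)]
lid [([356, 185, 57, 80], 0.38)]
stay []
stay_knob []
pot_wax [([355, 175, 27, 52], 0.63), ([256, 213, 21, 14], 0.56)]
kraft_tape [([233, 184, 21, 30], 0.51)]
tuning_stone [([354, 189, 64, 82], 0.38)]
pad_tin [([235, 238, 28, 21], 0.82), ([231, 184, 21, 31], 0.15)]
```

Run:
```python
import cv2
a=cv2.imread("pics/scene0.png");b=cv2.imread("pics/top0.png")
print(a.shape)
cv2.imwrite("pics/s1.png",cv2.resize(a[160:310,300:480],None,fx=4,fy=4,interpolation=cv2.INTER_CUBIC)[:600,:800])
cv2.imwrite("pics/t1.png",cv2.resize(b[130:250,210:410],None,fx=4,fy=4,interpolation=cv2.INTER_CUBIC))
```

```text
(400, 640, 3)
```

View pics/s1.png

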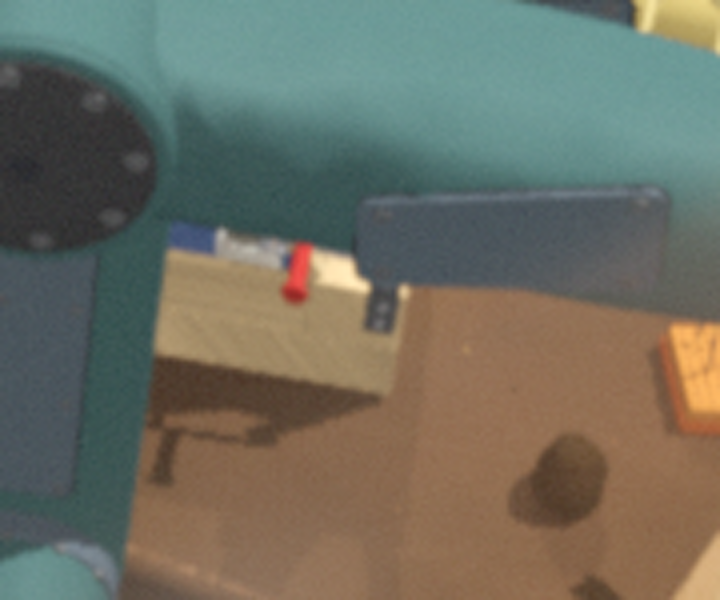

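View pics/t1.png

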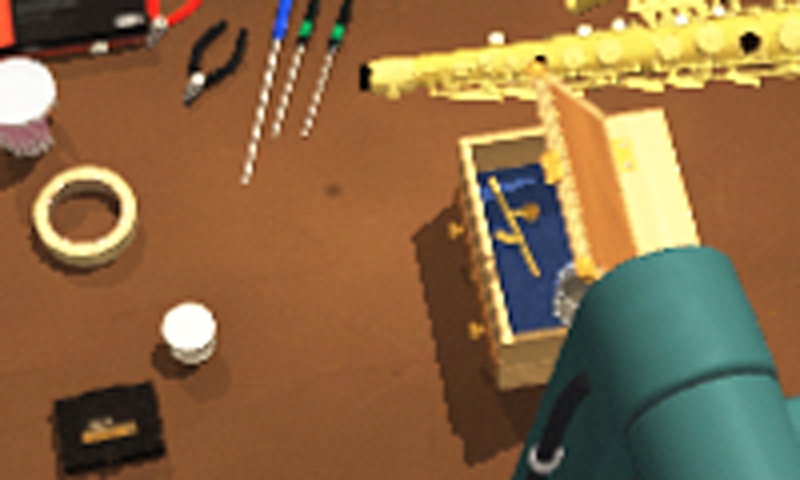

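View pics/scene0.png

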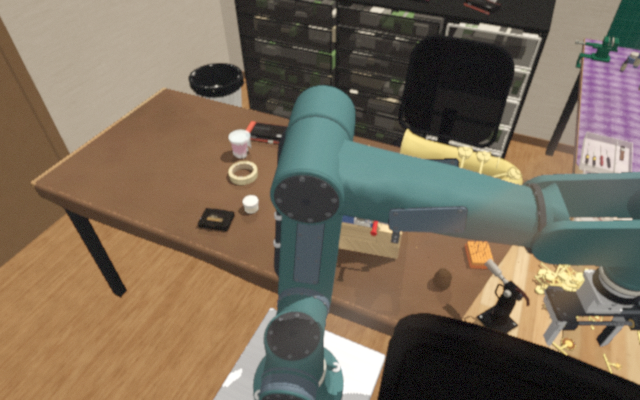

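```bash
cat > h.py <<'E'
from bench import robot
import numpy as np, cv2
def P(c):
    p=robot.camera_params(c);return p['camera_matrix'],cv2.Rodrigues(p['rvec'])[0],p['tvec'].ravel(),p['rvec']
def back(c,uv,z):
    K,R,t,_=P(c);d=R.T@np.linalg.inv(K)@np.array([*uv,1.]);o=-R.T@t
    return o+d*(z-o[2])/d[2]
def proj(c,X):
    K,R,t,rv=P(c);return cv2.projectPoints(np.array(X,float).reshape(-1,3),rv,t,K,None)[0].reshape(-1,2)
def chest2w(x,y,yaw,p):
    p=np.array(p,float).reshape(-1,3);c,s=np.cos(yaw),np.sin(yaw)
    return p@np.array([[c,s,0],[-s,c,0],[0,0,1]])+[x,y,0]
E
python3 - <<'E'
from h import *
from scipy.optimize import least_squares
for c in("scene","top"):
    K,R,t,_=P(c);print(c,'cam at',-R.T@t)
f=lambda u,v:(u/4+210,v/4+130); g=lambda u,v:(u/4+300,v/4+160)
for n,p in dict(FL=f(460,138),FR=f(503,338),BL=f(663,110)).items(): print(n,back("top",p,.115))
# fit (chest frame point, cam, pixel)
L=[((-.1,.11,.115),"top",f(460,138)),((-.1,-.11,.115),"top",f(503,338)),((.1,.11,.115),"top",f(663,110)),
((.1,-.11,0),"scene",g(388,398)),((.1,-.11,.115),"scene",g(405,288)),((.029,-.161,.162),"scene",g(295,292))]
def res(q):
    return np.concatenate([proj(c,chest2w(*q,p))[0]-uv for p,c,uv in L])
b=back("top",L[0][2],.115)
for y0 in(-1.5,0,1.5):
    s=least_squares(res,[b[0],b[1],y0],loss='soft_l1');print(s.x,s.cost,res(s.x).reshape(-1,2).round(1).tolist())
for n,uv,z in [("pot",(256,213),.02),("tape",(233,184),.0125),("tin",(235,238),.01)]: print(n,back("top",uv,z))
print("stone",back("scene",(443,280),.027))
E
```

```text
scene cam at [-0.3751206  -0.24081006  1.01482535]
top cam at [-0.34355916  0.17316973  1.69977668]
FL [0.61300461 0.13657541 0.115     ]
FR [0.40184363 0.09608154 0.115     ]
BL [ 0.64873831 -0.05983211  0.115     ]
[ 0.52551956  0.02023046 -1.39297441] 3.9888674008688803 [[-0.4, -0.7], [-0.9, 0.6], [-0.3, -0.6], [0.2, 1.3], [0.5, 2.2], [0.1, -1.5]]
[ 0.52551956  0.02023046 -1.39297441] 3.9888674008688985 [[-0.4, -0.7], [-0.9, 0.6], [-0.3, -0.6], [0.2, 1.3], [0.5, 2.2], [0.1, -1.5]]
[ 0.32400576 -0.15977258  1.33233803] 495.2309573167797 [[105.7, 106.4], [103.8, 0.5], [-1.8, 99.4], [-0.8, -4.6], [-0.5, -3.7], [62.1, -15.6]]
pot [0.44691865 0.39912705 0.02      ]
tape [0.57649255 0.5008083  0.0125    ]
tin [0.34569898 0.47230211 0.01      ]
stone [ 0.40160536 -0.23383605  0.027     ]
```

{"op": "servo_tool", "data": {
  "plan": [
    [0.84,-0.91,-0.6,0,0,0.15,60],
    [0.84,-0.91,-0.6,0,0,0.15,60],
    [0.84,-0.91,-0.6,0,0,0.15,60],
    [0.84,-0.91,-0.6,0,0,0.15,60],
    [0.84,-0.91,-0.6,0,0,0.15,60]
  ]
}}

```text
time: 1.32
tool_pos: [0.2635, -0.3849, 0.2857]
ee_rot: [3.136, -0.002, 0.184]
wrist_force: [0.6, -0.5, 0.4]
width: 0.0637
finger_force: 0.0
```

{"op": "servo_tool", "data": {
  "plan": [
    [0.45,-0.81,0,0,0,0,50],
    [0.45,-0.81,0,0,0,0,50],
    [0.45,-0.81,0,0,0,0,50],
    [0.45,-0.81,0,0,0,0,50]
  ]
}}

```text
time: 1.65
tool_pos: [0.2923, -0.2975, 0.2819]
ee_rot: [3.141, 0.0, 0.183]
wrist_force: [-0.2, -0.4, -0.7]
width: 0.0502
finger_force: 0.0
```

Run:
```python
from h import *
for c in("scene","top"):
    im=robot.snapshot(c);cv2.imwrite(f"pics/{c}2.png",im[:,:,::-1])
a=cv2.imread("pics/scene2.png");b=cv2.imread("pics/top2.png")
A=cv2.resize(a[160:310,300:430],None,fx=4,fy=4,interpolation=cv2.INTER_CUBIC)[:480]
B=cv2.resize(b[140:240,315:385],None,fx=4,fy=4,interpolation=cv2.INTER_CUBIC)
B=cv2.copyMakeBorder(B,0,A.shape[0]-B.shape[0],0,0,cv2.BORDER_CONSTANT)
cv2.imwrite("pics/c2.png",np.hstack([A,B]));o=robot.get_obs();print(o['time'],o['tool_pos'],o['ee_rot'])
```

```text
1.75 [ 0.29167263 -0.29937861  0.28164421] [3.14148060e+00 1.35690483e-03 1.79898656e-01]
```

View pics/c2.png

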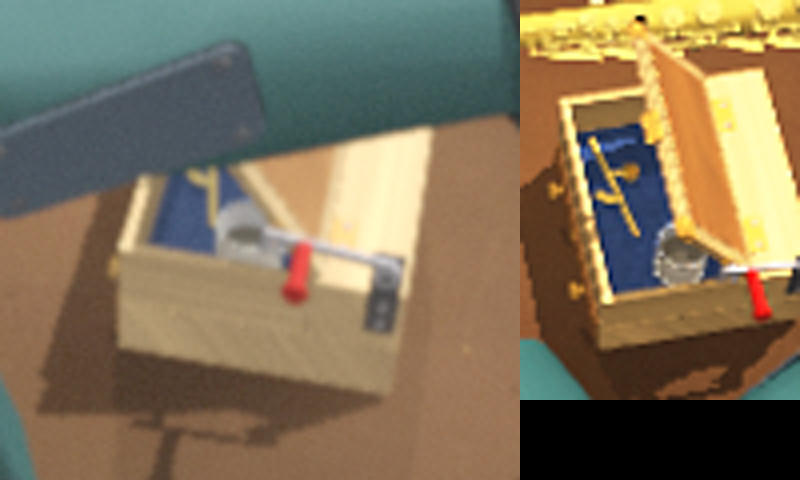

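```bash
cat > fit.py <<'E'
from h import *
from scipy.optimize import least_squares
f=lambda u,v:((u-520)/4+315,v/4+140); g=lambda u,v:(u/4+300,v/4+160)
L=[((-.1,.11,.115),"top",f(560,99)),((-.1,-.11,.115),"top",f(605,301)),((.1,.11,.115),"top",f(767,69)),((-.1,-.11,0),"top",f(600,349)),((.029,-.162,.162),"top",f(763,308)),
((.1,-.11,0),"scene",g(388,394)),((.1,-.11,.115),"scene",g(403,290)),((-.1,-.11,0),"scene",g(120,347)),((-.1,-.11,.115),"scene",g(118,250)),((.029,-.162,.162),"scene",g(295,289)),((.085,-.121,.145),"scene",g(388,268))]
def res(q): return np.concatenate([proj(c,chest2w(*q,p))[0]-uv for p,c,uv in L])
s=least_squares(res,[.525,.02,-1.39],loss='soft_l1');q=s.x
if __name__=="__main__":
    print(q,res(q).reshape(-1,2).round(1).tolist())
    th=np.array([0,.3,.6,.9,1.2]);k=[(.085-.059*np.cos(.295+t),-.15,.145+.059*np.sin(.295+t)) for t in th]
    print(np.c_[th,k,chest2w(*q,k)].round(4))
    for a in(.92,.95,.98): 
        e=(.035-.135*np.cos(a)+0*.01*np.sin(a),0,.115+.135*np.sin(a)); e2=(.035-.135*np.cos(a)-.01*np.sin(a),0,.115+.135*np.sin(a)+.01*np.cos(a)); e3=(.035-.135*np.cos(a)+.01*np.sin(a),0,e2[2])
        print(a,proj("top",chest2w(*q,[(e3[0],.11,e3[2]),(e3[0],-.11,e3[2])])))
E
python3 fit.py
```

```text
[ 0.52605455  0.02056319 -1.38601996] [[-0.6, -0.9], [-1.2, -0.2], [-1.6, -0.6], [-1.3, 0.5], [-1.4, 0.1], [0.4, 2.0], [1.3, 1.4], [0.0, 1.0], [0.7, -1.3], [0.5, -0.6], [0.2, 1.4]]
[[ 0.      0.0285 -0.15    0.1622  0.3839 -0.0351  0.1622]
 [ 0.3     0.0361 -0.15    0.1781  0.3852 -0.0425  0.1781]
 [ 0.6     0.0481 -0.15    0.191   0.3874 -0.0543  0.191 ]
 [ 0.9     0.0633 -0.15    0.1999  0.3902 -0.0693  0.1999]
 [ 1.2     0.0805 -0.15    0.2038  0.3934 -0.0862  0.2038]]
0.92 [[341.6878093  145.33818661]
 [354.01685853 198.41796028]]
0.95 [[342.64888189 144.88015658]
 [355.04656338 197.98542806]]
0.98 [[343.62707806 144.43479081]
 [356.09379069 197.56318574]]
```

{"op": "servo_tool", "data": {
  "plan": [
    [0.46,-0.81,0,0,0,0,40],
    [0.46,-0.81,0,0,0,0,40],
    [0.46,-0.81,0,0,0,0,40],
    [0.46,-0.81,0,0,0,0,40]
  ]
}}

```text
time: 2.08
tool_pos: [0.3232, -0.2103, 0.2823]
ee_rot: [3.141, 0.0, 0.182]
wrist_force: [0.4, -0.6, 0.1]
width: 0.0398
finger_force: 0.0
```

{"op": "servo_tool", "data": {
  "plan": [
    [0.46,-0.81,0,0,0,0,40],
    [0.46,-0.81,0,0,0,0,40],
    [0.46,-0.81,0,0,0,0,40],
    [0.46,-0.81,0,0,0,0,40],
    [0.46,-0.81,0,0,0,0,40]
  ]
}}

```text
time: 2.5
tool_pos: [0.3536, -0.1241, 0.2821]
ee_rot: [3.141, 0.001, 0.179]
wrist_force: [0.7, -1.2, 0.1]
width: 0.0402
finger_force: 0.0
```

{"op": "servo_tool", "data": {
  "plan": [
    [0.46,-0.81,0,0,0,0,40],
    [0.46,-0.81,0,0,0,0,40],
    [0.46,-0.81,0,0,0,0,40],
    [0.46,-0.81,0.3,0,0,0,40],
    [0.46,-0.81,0.3,0,0,0,40],
    [0.46,-0.81,0.3,0,0,0,40]
  ]
}}

```text
time: 3.0
tool_pos: [0.3833, -0.036, 0.2506]
ee_rot: [-3.141, 0.005, 0.177]
wrist_force: [-0.3, -0.5, 0.8]
width: 0.0403
finger_force: 0.0
```

Run:
```python
from fit import *
from scipy.spatial.transform import Rotation as Ro
c="scene";im=robot.snapshot(c);cv2.imwrite("pics/d3.png",im[:,:,::-1])
b=robot.snapshot("top");cv2.imwrite("pics/top3.png",b[:,:,::-1])
A=cv2.resize(im[160:280,300:420,::-1],None,fx=4,fy=4,interpolation=cv2.INTER_CUBIC)
B=cv2.resize(b[140:240,310:390,::-1],None,fx=4,fy=4,interpolation=cv2.INTER_CUBIC)
B=cv2.copyMakeBorder(B,0,80,0,0,cv2.BORDER_CONSTANT)
cv2.imwrite("pics/c3.png",np.hstack([A,B]))
o=robot.get_obs();print(o['time'],o['tool_pos'],o['ee_rot'],o['width'])
R=Ro.from_euler('xyz',o['ee_rot']).as_matrix()
print((R.T@(np.array([.3839,-.0351,.1602])-o['tool_pos'])).round(4))
```

```text
3.1 [ 0.38463258 -0.03609293  0.25341879] [ 3.14065075e+00 -6.54831656e-04  1.77201471e-01] 0.0401483486162864
[-0.0006 -0.0012  0.0932]
```

View pics/c3.png

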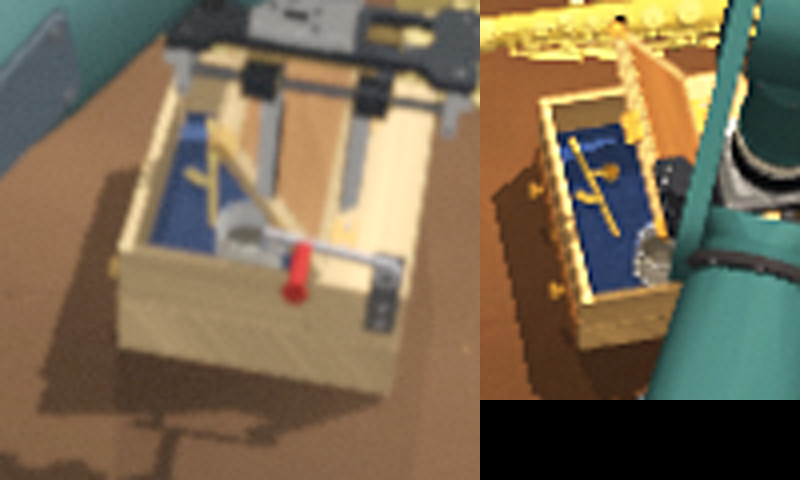

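{"op": "servo_tool", "data": {
  "plan": [
    [0,0,0.3,0,0,0,40],
    [0,0,0.55,0,0,0,40],
    [0,0,0.6,0,0,0,40],
    [0,0,0.6,0,0,0,40]
  ]
}}

```text
time: 3.43
tool_pos: [0.3838, -0.0352, 0.1921]
ee_rot: [-3.141, 0.002, 0.179]
wrist_force: [1.0, -0.6, -0.5]
width: 0.0403
finger_force: 0.0
```

Run:
```python
from fit import *
from scipy.spatial.transform import Rotation as Ro
im=robot.snapshot("scene")
cv2.imwrite("pics/c4.png",cv2.resize(im[190:270,330:430,::-1],None,fx=6,fy=6,interpolation=cv2.INTER_CUBIC))
o=robot.get_obs();print(o['time'],o['tool_pos'],o['ee_rot'],o['width'])
R=Ro.from_euler('xyz',o['ee_rot']).as_matrix()
print((R.T@(np.array([.3839,-.0351,.1602])-o['tool_pos'])).round(4))
tip=[o['tool_pos']+R@np.array([0,s*.02,.017]) for s in(-1,1)]
print("tips inner, crop px",(proj("scene",tip)-[330,190])*6)
```

```text
3.4833 [ 0.38462223 -0.03521084  0.19363368] [ 3.14092075e+00 -8.96468104e-04  1.78809112e-01] 0.04012894894174855
[-0.0007 -0.0003  0.0334]
tips inner, crop px [[226.17088881 197.0936304 ]
 [318.38859177 213.59468792]]
```

View pics/c4.png

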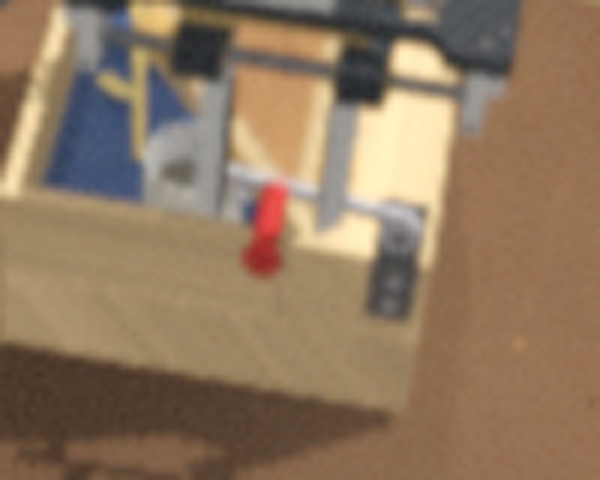

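{"op": "servo_tool", "data": {
  "plan": [
    [0,0,0.2,0,0,0,40],
    [0,0,0.3,0,0,0,40],
    [0,0,0.33,0,0,0,40],
    [0,0,0.33,0,0,0,40],
    [0,0,0.33,0,0,0,25],
    [0,0,0.33,0,0,0,15],
    [0,0,0.33,0,0,0,9],
    [0,0,0.33,0,0,0,9],
    [0,0,0.33,0,0,0,9]
  ]
}}

```text
time: 4.23
tool_pos: [0.3846, -0.035, 0.16]
ee_rot: [3.14, -0.001, 0.18]
wrist_force: [-0.2, -0.6, 1.7]
width: 0.0113
finger_force: 30.1
```

{"op": "servo_tool", "data": {
  "plan": [
    [0,0.015,-0.04,0,0,0,9],
    [0,0.032,-0.082,0,0,0,9],
    [0,0.053,-0.122,0,0,0,9],
    [0,0.076,-0.159,0,0,0,9],
    [0,0.102,-0.195,0,0,0,9],
    [0,0.131,-0.228,0,0,0,9],
    [0,0.163,-0.26,0,0,0,9],
    [0,0.196,-0.288,0,0,0,9],
    [0,0.196,-0.288,0,0,0,9]
  ]
}}

```text
time: 4.98
tool_pos: [0.3878, -0.0524, 0.1903]
ee_rot: [-3.138, -0.002, 0.181]
wrist_force: [-0.5, 6.0, 4.3]
width: 0.0107
finger_force: 30.0
```

{"op": "servo_tool", "data": {
  "plan": [
    [0,0.01,-0.04,0,0,0,9],
    [0,0.04,-0.06,0,0,0,9],
    [0,0.075,-0.08,0,0,0,9],
    [0,0.115,-0.1,0,0,0,9],
    [0,0.155,-0.115,0,0,0,9],
    [0,0.2,-0.13,0,0,0,9],
    [0,0.24,-0.14,0,0,0,9],
    [0,0.28,-0.145,0,0,0,9],
    [0,0.32,-0.15,0,0,0,9],
    [0,0.32,-0.15,0,0,0,9]
  ]
}}

```text
time: 5.82
tool_pos: [0.3942, -0.0854, 0.2077]
ee_rot: [3.141, -0.004, 0.18]
wrist_force: [-1.3, 3.7, 13.1]
width: 0.0112
finger_force: 30.0
```

{"op": "servo_tool", "data": {
  "plan": [
    [0,0,-0.03,0,0,0,20],
    [0,0,-0.03,0,0,0,34],
    [0,0,-0.03,0,0,0,34],
    [0,0,-0.15,0,0,0,34],
    [0,0,-0.4,0,0,0,34],
    [0,0,-0.8,0,0,0,34],
    [0,0,-0.8,0,0,0,34]
  ]
}}

```text
time: 6.4
tool_pos: [0.3956, -0.0863, 0.2911]
ee_rot: [3.135, -0.01, 0.18]
wrist_force: [1.3, -1.3, 1.5]
width: 0.0335
finger_force: 0.0
```

Run:
```python
from fit import *
from scipy.spatial.transform import Rotation as Ro
im=robot.snapshot("scene")
A=cv2.resize(im[180:270,320:420,::-1],None,fx=4,fy=4,interpolation=cv2.INTER_CUBIC)
b=robot.snapshot("top")
B=cv2.resize(b[140:230,310:390,::-1],None,fx=4,fy=4,interpolation=cv2.INTER_CUBIC)
cv2.imwrite("pics/c5.png",np.hstack([A,B]))
o=robot.get_obs();print(o['time'],o['tool_pos'],o['ee_rot'],o['width'],o['wrist_force'])
for t in(0,.3,1,1.2,1.4):
    k=(.085-.059*np.cos(.295+t),-.163,.145+.059*np.sin(.295+t));print(t,(proj("scene",chest2w(*q,k))-[320,180])*4)
```

```text
6.5 [ 0.39419863 -0.08575667  0.28565777] [ 3.1388026  -0.00341299  0.17991727] 0.0335853257959926 [-0.49403839 -0.12067381  0.57324877]
0 [[215.89168089 207.28290195]]
0.3 [[229.49472587 192.69685677]]
1 [[284.51310844 176.3138688 ]]
1.2 [[303.42618097 177.290795  ]]
1.4 [[322.3202353  180.88863072]]
```

View pics/c5.png

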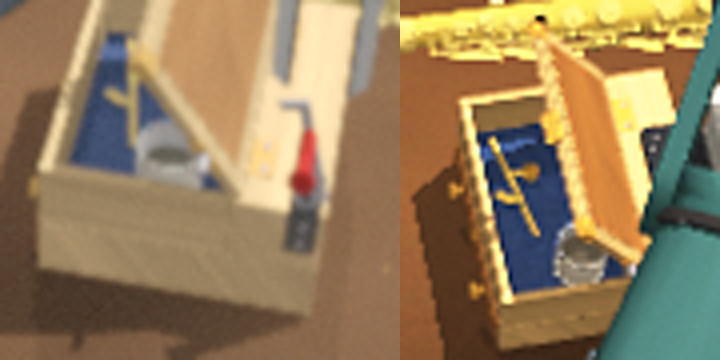

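{"op": "servo_tool", "data": {
  "plan": [
    [0,0,-0.2,0,0,0,20],
    [0.3,-0.1,-0.2,0,0,0,0],
    [0.6,-0.3,-0.2,0,0,0,0],
    [0.75,-0.33,-0.2,0,0,0,0],
    [0.75,-0.33,-0.2,0,0,0,0]
  ]
}}

```text
time: 6.92
tool_pos: [0.4624, -0.038, 0.3008]
ee_rot: [-3.14, 0.004, 0.183]
wrist_force: [-0.2, -0.2, -0.6]
width: 0.0041
finger_force: 0.0
```

{"op": "servo_tool", "data": {
  "plan": [
    [0.3,-0.1,0,0,0,0,0],
    [0.6,-0.3,0,0,0,0,0],
    [0.75,-0.32,0,0,0,0,0],
    [0.75,-0.32,0,0,0,0,0],
    [0.75,-0.32,0,0,0,0,0]
  ]
}}

```text
time: 7.33
tool_pos: [0.5285, 0.0051, 0.3019]
ee_rot: [-3.142, 0.004, 0.18]
wrist_force: [0.3, 0.3, -1.2]
width: 0.0006
finger_force: 0.0
```

Run:
```python
from fit import *
o=robot.get_obs();print(o['time'],o['tool_pos'],o['ee_rot'],o['width'],o['wrist_force'])
c,s=np.cos(q[2]),np.sin(q[2]);d=np.array(o['tool_pos'])-[q[0],q[1],0]
print("chest frame",np.array([[c,s,0],[-s,c,0],[0,0,1]])@d)
im=robot.snapshot("scene");A=cv2.resize(im[140:270,310:430,::-1],None,fx=4,fy=4,interpolation=cv2.INTER_CUBIC)
cv2.imwrite("pics/c6.png",A)
```

```text
7.3333 [0.5285325  0.00512619 0.3018715 ] [-3.14157426  0.00384637  0.1801569 ] 0.0005661340071959101 [ 0.28008358  0.33070451 -1.19751385]
chest frame [ 0.01562949 -0.00040041  0.3018715 ]
```

View pics/c6.png

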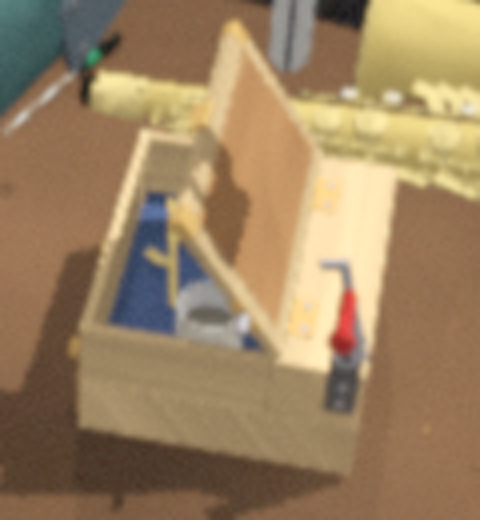

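{"op": "servo_tool", "data": {
  "plan": [
    [0,0,0.3,0,0,0,0],
    [0,0,0.6,0,0,0,0],
    [0,0,0.62,0,0,0,0],
    [0,-0.08,0.63,0,0,0,0],
    [0,-0.166,0.65,0,0,0,0],
    [0,-0.166,0.65,0,0,0,0]
  ]
}}

```text
time: 7.88
tool_pos: [0.5266, 0.0232, 0.2407]
ee_rot: [3.142, -0.004, 0.181]
wrist_force: [-1.1, 0.3, -0.1]
width: 0.0005
finger_force: 0.0
```

{"op": "servo_tool", "data": {
  "plan": [
    [0,-0.05,0.03,0,0,0,0],
    [0,-0.1,0.06,0,0,0,0],
    [0,-0.15,0.09,0,0,0,0],
    [0,-0.2,0.12,0,0,0,0],
    [0,-0.245,0.155,0,0,0,0],
    [0,-0.29,0.193,0,0,0,0],
    [0,-0.33,0.233,0,0,0,0]
  ]
}}

```text
time: 8.47
tool_pos: [0.5206, 0.055, 0.215]
ee_rot: [3.141, -0.001, 0.18]
wrist_force: [-0.7, -0.5, 1.7]
width: 0.0002
finger_force: 1.0
```

{"op": "servo_tool", "data": {
  "plan": [
    [0,-0.04,0.042,0,0,0,0],
    [0,-0.078,0.085,0,0,0,0],
    [0,-0.113,0.13,0,0,0,0],
    [0,-0.146,0.177,0,0,0,0],
    [0,-0.176,0.227,0,0,0,0],
    [0,-0.205,0.277,0,0,0,0],
    [0,-0.231,0.329,0,0,0,0],
    [0,-0.254,0.381,0,0,0,0],
    [0,-0.274,0.435,0,0,0,0],
    [0,-0.292,0.49,0,0,0,0],
    [0,-0.292,0.49,0,0,0,0]
  ]
}}

```text
time: 9.38
tool_pos: [0.5145, 0.0833, 0.1642]
ee_rot: [-3.142, 0.002, 0.181]
wrist_force: [-0.9, 0.6, -0.1]
width: 0.0005
finger_force: 0.0
```

Run:
```python
from fit import *
o=robot.get_obs();print(o['time'],o['tool_pos'],o['wrist_force'])
c,s=np.cos(q[2]),np.sin(q[2]);d=np.array(o['tool_pos'])-[q[0],q[1],0]
print("chest frame",np.array([[c,s,0],[-s,c,0],[0,0,1]])@d)
```

```text
9.3833 [0.51452541 0.0833142  0.16415285] [-0.87057461  0.6374892  -0.07590439]
chest frame [-0.06380103  0.00019615  0.16415285]
```

{"op": "servo_tool", "data": {
  "plan": [
    [0,-0.01,0.04,0,0,0,0],
    [0,-0.02,0.08,0,0,0,0],
    [0,-0.025,0.11,0,0,0,0],
    [0,-0.03,0.14,0,0,0,0],
    [0,-0.03,0.16,0,0,0,0],
    [0,-0.03,0.18,0,0,0,0],
    [0,-0.03,0.19,0,0,0,0],
    [0,-0.03,0.2,0,0,0,0],
    [0,-0.03,0.21,0,0,0,0],
    [0,-0.03,0.21,0,0,0,0]
  ]
}}

```text
time: 10.22
tool_pos: [0.5149, 0.0861, 0.1449]
ee_rot: [3.141, -0.0, 0.18]
wrist_force: [-0.7, 0.0, 0.1]
width: 0.0003
finger_force: 0.2
```

{"op": "servo_tool", "data": {
  "plan": [
    [0,0,0.01,0,0,0,0],
    [0,0,0.015,0,0,0,0],
    [0,0,0.015,0,0,0,0]
  ]
}}

```text
time: 10.47
tool_pos: [0.5149, 0.0861, 0.1434]
ee_rot: [3.141, -0.0, 0.18]
wrist_force: [0.5, 0.1, 1.5]
width: 0.0003
finger_force: 0.4
```

{"op": "servo_tool", "data": {
  "plan": [
    [0,0,0.007,0,0,0,0],
    [0,0,0.015,0,0,0,0],
    [0,0,0.015,0,0,0,0],
    [0,0,0.015,0,0,0,0]
  ]
}}

```text
time: 10.8
tool_pos: [0.5149, 0.0862, 0.1422]
ee_rot: [3.142, -0.001, 0.18]
wrist_force: [-0.5, 1.2, 2.4]
width: 0.0004
finger_force: 1.4
```

{"op": "servo_tool", "data": {
  "plan": [
    [0,0,0.005,0,0,0,0],
    [0,0,0.01,0,0,0,0],
    [0,0,0.01,0,0,0,0]
  ]
}}

```text
time: 11.05
tool_pos: [0.5149, 0.0861, 0.1422]
ee_rot: [3.141, -0.001, 0.18]
wrist_force: [-1.4, 0.4, 6.8]
width: 0.0005
finger_force: 3.3
```

{"op": "servo_tool", "data": {
  "plan": [
    [0,0,-0.1,0,0,0,0],
    [0,0,-0.4,0,0,0,0],
    [0,0,-0.8,0,0,0,0],
    [0,0,-1,0,0,0,0],
    [0,0,-1,0,0,0,0]
  ]
}}

```text
time: 11.47
tool_pos: [0.5172, 0.0858, 0.2474]
ee_rot: [3.139, -0.011, 0.18]
wrist_force: [-0.1, 0.8, 0.6]
width: 0.0007
finger_force: 0.0
```

{"op": "servo_tool", "data": {
  "plan": [
    [0,0,-0.5,0,0,0,0],
    [0,0,-0.5,0,0,0,0],
    [0,0,-0.5,0,0,0,0],
    [0,0,-0.5,0,0,0,0]
  ]
}}

```text
time: 11.8
tool_pos: [0.5154, 0.086, 0.2912]
ee_rot: [3.141, -0.002, 0.18]
wrist_force: [0.4, 0.2, -0.9]
width: 0.0002
finger_force: 0.0
```

Run:
```python
from fit import *
o=robot.get_obs();print(o['time'],o['tool_pos'],o['wrist_force'])
im=robot.snapshot("scene");A=cv2.resize(im[160:290,210:460,::-1],None,fx=3.2,fy=3.2,interpolation=cv2.INTER_CUBIC)
cv2.imwrite("pics/c7.png",A)
print((proj("scene",chest2w(*q,[(-.1,-.11,.125),(-.1,.11,.125),(.035,-.11,.125),(-.1,-.11,.115)]))-[210,160])*3.2)
robot.snapshot("top")
for n,c in(("pot_wax","top"),("kraft_tape","top"),("pad_tin","top"),("tuning_stone","scene")): print(n,[([round(v) for v in d['extent']],round(d['conf'],2)) for d in robot.find_in(n,c)][:2])
```

```text
11.8 [0.51537013 0.08599103 0.29115226] [ 0.38268229  0.15646675 -0.86148374]
[[384.58245185 187.96711515]
 [436.48406824  29.22651112]
 [539.10828423 215.1638079 ]
 [384.53452455 195.86732418]]
pot_wax [([231, 185, 22, 29], 0.7), ([256, 214, 17, 14], 0.67)]
kraft_tape [([233, 185, 23, 30], 0.82)]
pad_tin [([235, 238, 26, 22], 0.72), ([390, 206, 6, 14], 0.33)]
tuning_stone [([443, 280, 16, 25], 0.6)]
```

View pics/c7.png

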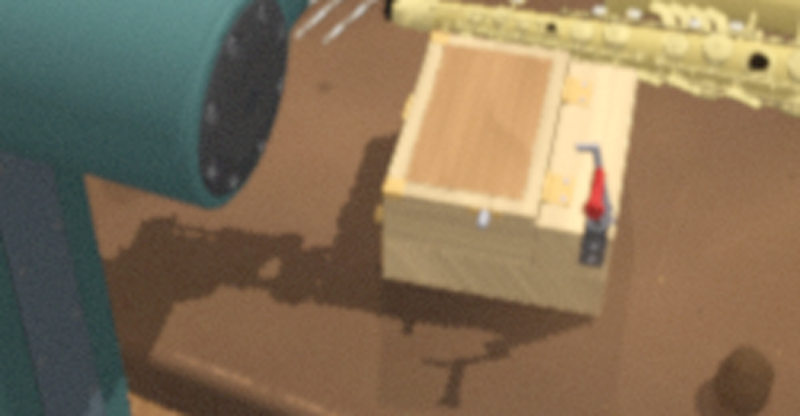

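The lid lies flat on the chest: its near front corner is at (385,187), against a predicted (385,188). The stay stands up at (597,185), and the bystanders are where they started.

```bash
python3 -c "
from bench import robot
print(robot.close_job())"
```

```text
the job is handed in; nothing more can be done
None
```

The stay is lifted well clear of the pin and left up, the lid is fully shut, nothing loose was moved, and the job was handed in at about 12 s of the 45 s allowed.

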